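# Test a bent contact bar by running a fingertip along it

## Task

Test the bent safety contact bar on the table: with the gripper's fingers closed, press the bar gently down with the fingertips at the end next to the small terminal box, then slide along it, round the bend, to its plain end, keeping it pressed all the way without letting it spring up or forcing it down to its stop. Finish holding it down at the plain end, fingertips still pressing there. Grasp nothing, do not push the unit along the table, and leave the tools around it alone.

Things in the scene. Friction and masses are not known exactly. Their poses are not given: they have to be found in the camera images.
- contact_unit: Loose unit, 1.8 kg: aluminium channel 42 mm wide, 30 high, two straight legs meeting at a 140 degree bend, a black spring bar rising out of it, a grey terminal box (56x36x29 mm) beyond one end. Any yaw. Origin: on the table under the bend, z up; first leg (box) runs along (sin 20, cos 20 deg) of its x, y, second (plain) along (sin 20, -cos 20 deg). Over 10 N sideways slides it.
- contact_bar (a joint): How far the black bar is pressed, in m: 0 = up (top 45 mm above the table), 0.012 = at its stop (top at 33 mm). The bar, 22 mm wide, flat on top, each leg 135 mm long, sinks level as one piece wherever pressed and springs up when let go; about 2 N starts it, 4 N at 6 mm (a good depth), 6 N at the stop.
- start (a point): Point on the middle line of the bar's top, on the first leg, 20 mm from the bar's end next to the terminal box, 115 mm from the bend; it goes down with the bar. The terminal box begins 9 mm beyond the bar's end and is 29 mm high.
- first_half (a point): Point on the middle line of the bar's top, on the first leg, 55 mm from the bend.
- bend (a point): Point on the middle line of the bar's top at the bend.
- second_half (a point): Point on the middle line of the bar's top, on the second leg, 55 mm from the bend.
- finish (a point): Point on the middle line of the bar's top, on the second leg, 20 mm from the bar's plain end, 115 mm from the bend; the plain end has no box.
- screwdriver: Red-handled screwdriver, 211 mm long, lying loose beside the unit. Bystander: leave it alone. Origin: centre of its underside.
- drill_bit: Steel drill bit, 110 mm long, lying loose beside the unit. Bystander: leave it alone. Origin: centre of its underside.
- cover_plate: White switch cover plate, 70x114x7 mm, lying loose to the left. Bystander: leave it alone. Origin: centre of its underside.
- tape_measure: Yellow tape measure, 36x76x66 mm, standing loose to the left. Bystander: leave it alone. Origin: centre of its underside.
- hole_saw: Blue hole-saw cup, 52 mm wide, 39 mm high, standing loose to the left. Bystander: leave it alone. Origin: centre of its underside.
- pliers: Pliers, 174 mm long, lying loose to the right. Bystander: leave it alone. Origin: centre of its underside.

How it is judged:
By the outcome, as a careful person would: the job done as asked, in the order asked, and still so for the second after the job is handed in, while the arm keeps its last pose, push and grip.
It also fails if it takes over 42 s, if anything falls off the work surface, if the arm or the gripper's body presses on something with over 40 N, if the wrist force passes 120 N, or if a joint passes its speed limit or range.

## Robot

A 6-joint arm with a two-finger parallel gripper is mounted at the origin on a cart in front of the work surface, level with it; the furniture and walls round the work are solid. World frame = base frame: x ahead of the robot, y to its left, z up, the work surface at z = 0. Lengths are in m, angles in rad, forces in N, time in s.
With the tool pointing down it reaches from about 0.325 to 0.85 m from the base axis. Payload 4.4 kg.
Tool frame: the origin (TCP) lies at the very end of the fingers, on their centre line; the grasp point (between the pads) lies bot.hold_point_z behind it (bot.hold_point_z is the distance from the TCP to the grasp point, in m); z points along the fingers, y is the line along which they close (so a half turn about z gives the same grasp; the last joint's range is limited). The gripper opens to 94 mm and grips with 3 to 60 N. Pads are 16 mm wide; open, the fingers measure 119 mm over their backs; the gripper's body (75 mm by 177 mm) begins 78 mm behind the grasp point.
Start: joints at [-1.274, 0.207, 1.542, -0, 1.393, -0.15], TCP at [0.248, -0.519, 0.173] pointing down, gripper open.
Joint ranges: [-2.73, 2.73], [-0.86, 2.22], [0.23, 2.46], [-1.11, 4.25], [0.08, 2.63], [-2.82, 2.82]. Speed limits (rad/s): [2.79, 2.79, 3.14, 3.14, 3.14, 3.14].

## Interface

Orientations are given as [roll, pitch, yaw] about the fixed x, y, z axes, in that order (R = Rz(yaw) Ry(pitch) Rx(roll)).
In Python, from bench import sense, cams, bot gives the robot as it stands. The module is installed in compiled form; this text tells all that it offers.
- The arm moves only by the tool arm_command, never from a script. Its arguments are lists of equal length, an entry for each row: "slide": the shift along the tool's x, y, z in units of 25 mm (1.0 is 25 mm), a list of three; "yaw": the turn about the tool's z in units of 6 degrees (1.0 is 6 degrees). A call has 1 to 8 rows; each row is the pose to reach, as a shift and turn from the pose commanded when the call began, along the tool's axes at that moment; what a row does not reach only later rows make up. A row lasts 1/8 s, in which the tool goes at most 62.5 mm and 10.7 degrees, less where a joint would pass 70% of its speed; a pose out of reach is approached as far as the arm can. A call with a gripper value outside its range is refused whole. "claw" is the closure, from -1 (fully open) to 1 (shut), set as the call begins (left out, the last holds). The fingers move at their own pace and stop on an object; the grip force is fixed at half the most. Time passes only in rows, so rows that repeat a pose let the fingers close. It gives the time, the measured TCP pose, the force, the opening and the grip force at its end, in the units of the state.
- sense(): the state, without advancing time (a new reading comes with each control period).
- cams.grab_frame(name): name is "side" or "top"; returns the picture (420x560x3 uint8, red, green, blue); there is no depth.
- cams.camera_info(name): a dict with "fx", "fy", "cx", "cy" (pixels), "rvec" (rotation vector, rad) and "tvec" (3), from world to camera coordinates, as OpenCV has them. Camera axes: x right, y down, z forward; pixel columns grow to the right and rows downward; lengths in m; the calibration is good to about 2 mm. A picture is of the moment at which its call begins. camera_info takes no time and is no camera call.
- bot.finish_job(): hands the job in; it is judged then, once.
The state is a dict: "time": time; "joint_pos": joint angles; "qd": joint speeds; "effort": joint torques, N m; "ee_pos": TCP position; "tcp_rot": TCP orientation; "wrist_force": force on the tool from outside, world axes, zero at the start; "moment": the same for the moment, N m; "gripper_width": opening from 0.0 (shut) to 1.0 (fully open); "gripper_force": force on a finger pad.
Only numpy, scipy, OpenCV 4.12 (cv2) and the standard library are available. Lean on these libraries where they do the work, as an engineer would, in place of code of your own. Each camera call takes 0.05 s, during which the arm holds its last target. There are 200 camera calls.

## Working session

There is one attempt and no reset: what is moved stays moved. The work goes in short steps, Python scripts to look and compute and a tool call to move; the robot and the scene stay as the last step left them, time stands still between calls to the robot, and variables do not carry over. Pictures are saved under pics/ and viewed, at most 10 in all, crops included, and the job is handed in when it is done.

Besides the shell and the picture viewer there is one more tool, called after ">>>" as name([rows], argument=value, ...), one row to a line, values as JSON. arm_command: Moves the arm, as the interface text tells. Its arguments: {"type":"object","properties":{"slide":{"type":"array"},"yaw":{"type":"array"},"claw":{"type":"number"}},"required":["slide","yaw"]}

```bash
mkdir -p pics; python3 - <<'E'
from bench import sense,cams,bot
import cv2
for n in("top","side"):
    cv2.imwrite(f"pics/{n}0.png",cams.grab_frame(n)[:,:,::-1]); print(n,cams.camera_info(n))
print(sense(),bot.hold_point_z)
E
```

```text
top {'fx': 458.828827017383, 'fy': 458.828827017383, 'cx': 278.36993004031643, 'cy': 207.77725132498696, 'rvec': array([ 2.16990689, -2.163686  ,  0.10516106]), 'tvec': array([0.02895545, 0.53248394, 1.2561463 ])}
side {'fx': 386.2355726921192, 'fy': 386.2355726921192, 'cx': 282.9748085502827, 'cy': 213.0616117424668, 'rvec': array([ 0.70337446, -2.44322258,  1.38522697]), 'tvec': array([0.47368916, 0.20749337, 0.97434739])}
{'time': 0.1, 'joint_pos': array([-1.27449733e+00,  2.07345797e-01,  1.54279989e+00,  1.55098202e-06,
        1.39350470e+00, -1.50481625e-01]), 'qd': array([ 7.25376622e-05, -2.27237530e-03, -4.83852040e-03,  9.44608451e-04,
       -2.68699079e-03,  2.31751713e-03]), 'effort': array([-1.26466807e-04, -3.71866930e+01, -2.82293540e+01,  6.99616852e-02,
        3.11503094e-02, -5.30599470e-05]), 'ee_pos': array([ 0.24820193, -0.51779003,  0.17180606]), 'tcp_rot': array([-3.13955840e+00, -3.09992598e-04,  4.46780036e-01]), 'wrist_force': array([-0.70783247,  0.10883615, -0.15863259]), 'moment': array([0.02519913, 0.03136736, 0.02464161]), 'gripper_force': 0.0, 'gripper_width': 0.9988564651405867} 0.0188
```

View pics/top0.png

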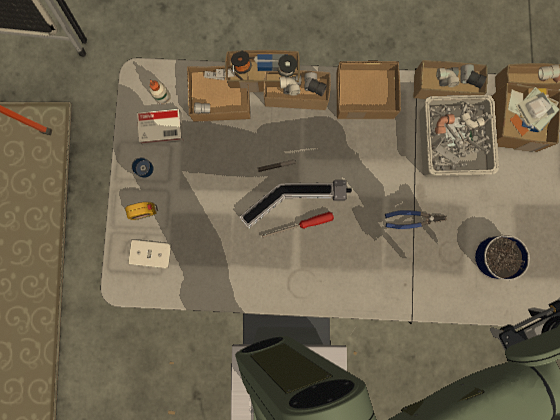

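View pics/side0.png

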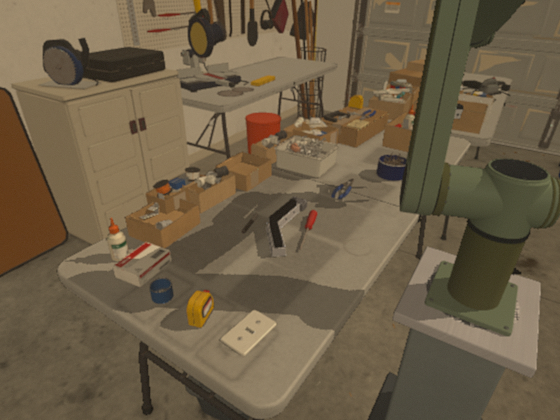

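The top view shows the box at about (342,189), the bend near (282,189) and the plain end near (248,220). The screwdriver is below the unit and the drill bit above it. I'll enlarge both views.

```bash
python3 - <<'E'
import cv2
a=cv2.imread("pics/top0.png")[165:240,230:365]; cv2.imwrite("pics/topc.png",cv2.resize(a,None,fx=5.9,fy=5.9,interpolation=cv2.INTER_CUBIC))
a=cv2.imread("pics/side0.png")[185:265,235:335]; cv2.imwrite("pics/sidec.png",cv2.resize(a,None,fx=7,fy=7,interpolation=cv2.INTER_CUBIC))
E
```

```text
(no output)
```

View pics/topc.png

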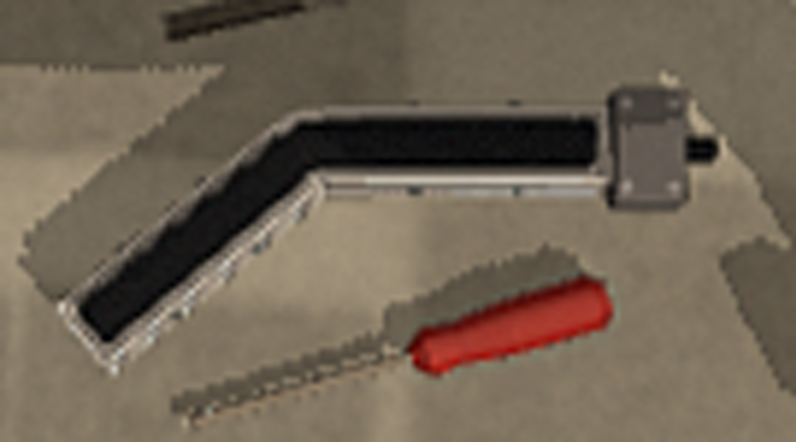

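View pics/sidec.png

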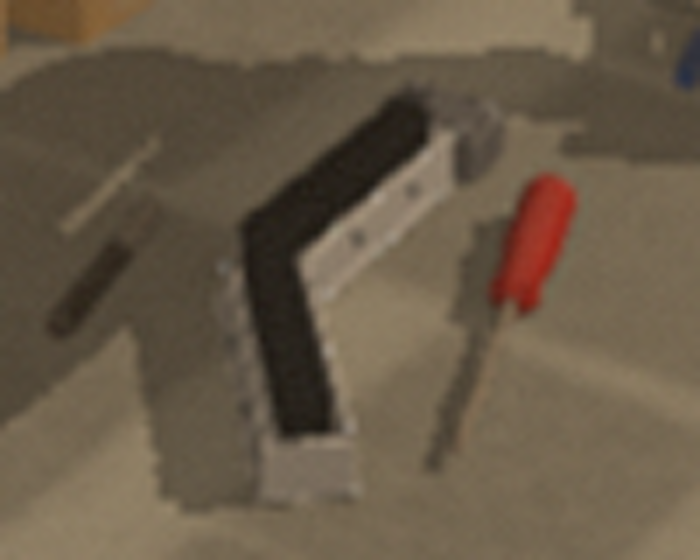

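In the top crop, the bar's box end is at (597,120)-(597,165), its bend at outer (308,120) and inner (320,165), and its plain end at (78,303)-(107,341). I'll fit the pose from these corners and check it by reprojecting into both views.

```bash
cat > geo.py <<'E'
import numpy as np, cv2
from scipy.optimize import least_squares
from bench import cams
s,c=np.sin(np.radians(20)),np.cos(np.radians(20))
d1=np.array([s,c]);d2=np.array([s,-c])
n1=np.array([c,-s]);n2=np.array([c,s])   # inner side (+x)
def loc(w=.011,L=.135):
    b=w/c
    return np.array([d1*L-n1*w,d1*L+n1*w,[b,0],d2*L+n2*w,d2*L-n2*w,[-b,0]])
def proj(n,P):
    i=cams.camera_info(n);K=np.array([[i['fx'],0,i['cx']],[0,i['fy'],i['cy']],[0,0,1.]])
    return cv2.projectPoints(np.asarray(P,float),i['rvec'],i['tvec'],K,None)[0][:,0]
def world(p,l,z=.045):
    a=p[2];R=np.array([[np.cos(a),-np.sin(a)],[np.sin(a),np.cos(a)]])
    q=l@R.T+p[:2];return np.c_[q,np.full(len(q),z)]
E
python3 - <<'E'
from geo import *
t=(np.array([[597,120],[597,165],[320,165],[107,341],[78,303],[308,120]])+.5)/5.9-.5+[230,165]
for n in("top","side"):
    i=cams.camera_info(n);R=cv2.Rodrigues(i['rvec'])[0];print(n,-R.T@i['tvec'])
best=None
for y in np.arange(0,6.3,.7):
    # correspondence: image order may be mirrored-free; inner side is the concave side
    f=least_squares(lambda p:(proj("top",world(p,loc()))-t).ravel(),[.55,0,y])
    if best is None or f.cost<best.cost:best=f
p=best.x;print(p,best.cost);print(best.fun.reshape(-1,2).round(2))
np.save("pose.npy",p)
for n,o,k in(("top",(230,165),5.9),("side",(235,185),7)):
    im=cv2.imread(f"pics/{n}c.png")
    for z,L,w,col in((.045,.135,.011,(0,255,0)),(.030,.135,.021,(255,255,0))):
        q=((proj(n,world(p,loc(w,L),z))-o+.5)*k-.5)
        cv2.polylines(im,[q.round().astype(int)],True,col,1)
    cv2.imwrite(f"pics/{n}_fit.png",im)
a,b=cv2.imread("pics/top_fit.png"),cv2.imread("pics/side_fit.png")
a=cv2.copyMakeBorder(a,0,max(0,560-a.shape[0]),0,0,cv2.BORDER_CONSTANT);h=max(a.shape[0],b.shape[0])
o=np.hstack([a[:560],b[:560]]);o=cv2.resize(o,(800,int(o.shape[0]*800/o.shape[1])))
cv2.imwrite("pics/side_fit2.png",b)
d={'start':d1*.115,'fh':d1*.055,'bend':d1*0,'sh':d2*.055,'fin':d2*.115}
for k,v in d.items():print(k,world(p,v[None])[0].round(4))
E
```

```text
top [0.40190004 0.02403604 1.30390939]
side [0.0404023  0.87388707 0.67192023]
[0.58446166 0.01881267 3.4869929 ] 0.9704577848256131
[[ 0.59 -0.13]
 [ 0.63  0.12]
 [ 0.21 -0.17]
 [-0.35  0.14]
 [-0.48  0.44]
 [-0.6  -0.43]]
start [ 0.584  -0.0962  0.045 ]
fh [ 0.5843 -0.0362  0.045 ]
bend [0.5845 0.0188 0.045 ]
sh [0.5493 0.0611 0.045 ]
fin [0.5109 0.1072 0.045 ]
```

View pics/side_fit2.png

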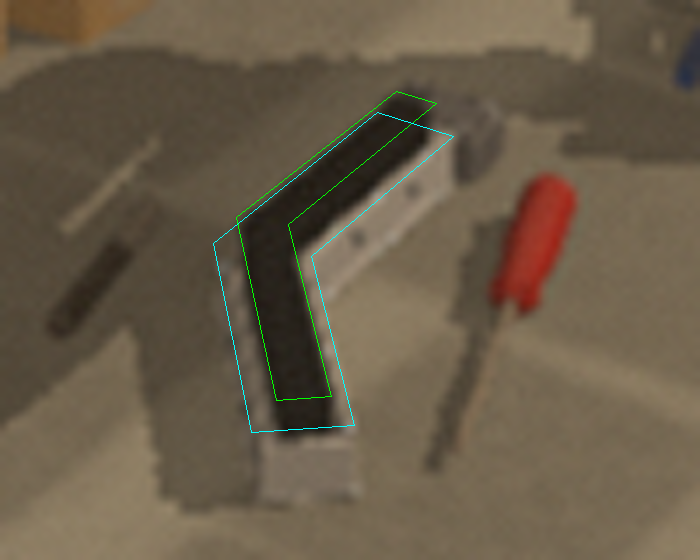

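View pics/top_fit.png

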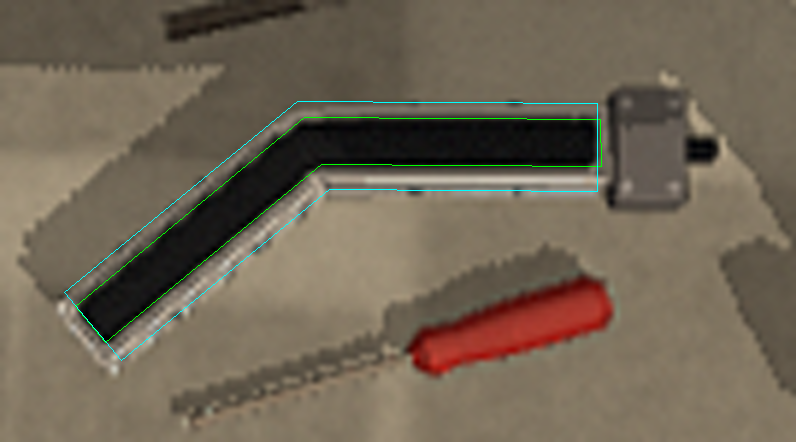

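The fit is good to about 1 px (roughly 2 mm). A constant tool yaw of 0.447 keeps the closed fingers roughly along both legs. I'll close the fingers and move above the start point.

>>> arm_command([
  [1,-0.5,0],
  [3,-1.5,0],
  [5,-2.4,0],
  [7,-3.4,0],
  [9,-4.4,0],
  [11,-5.4,0],
  [13,-6.3,0],
  [14.5,-7,0],
], yaw=[0,0,0,0,0,0,0,0], claw=1)

```text
time: 1.1
ee_pos: [0.5005, -0.2019, 0.1724]
tcp_rot: [-3.141, 0.0, 0.448]
wrist_force: [0.1, -0.4, -0.2]
gripper_width: 0.186
gripper_force: 0.0
```

>>> arm_command([
  [1.5,-0.7,0.5],
  [3,-1.5,1.2],
  [4.2,-2.1,2],
  [4.9,-2.4,2.8],
  [4.9,-2.4,3.4],
  [4.9,-2.4,3.4],
  [4.9,-2.4,3.4],
  [4.9,-2.4,3.4],
], yaw=[0,0,0,0,0,0,0,0])

```text
time: 2.1
ee_pos: [0.5848, -0.0981, 0.0891]
tcp_rot: [3.14, -0.001, 0.446]
wrist_force: [0.1, -0.2, -0.2]
gripper_width: 0.007
gripper_force: 0.0
```

>>> arm_command([
  [0,0,0.5],
  [0,0,1.0],
  [0,0,1.4],
  [0,0,1.4],
], yaw=[0,0,0,0])

```text
time: 2.6
ee_pos: [0.5829, -0.0966, 0.051]
tcp_rot: [-3.139, 0.002, 0.447]
wrist_force: [-0.6, 0.2, 0.4]
gripper_width: 0.003
gripper_force: 0.0
```

```bash
python3 - <<'E'
from geo import *
from bench import sense
import cv2
ims=[]
for n,(x,y) in(("side",(235,165)),("top",(270,140))):
    im=cams.grab_frame(n)[:,:,::-1][y:y+90,x:x+100];im=cv2.resize(np.ascontiguousarray(im),None,fx=4,fy=6 if 0 else 4,interpolation=cv2.INTER_CUBIC);ims.append(im)
cv2.imwrite("pics/close.png",np.hstack(ims))
s=sense();print(s['ee_pos'],s['wrist_force'],s['gripper_width']);print(proj("side",[s['ee_pos']]),proj("top",[s['ee_pos']]))
E
```

```text
[ 0.58422697 -0.09702151  0.05257973] [ 0.13430614 -0.040955   -0.57177022] 0.0026022809681485464
[[291.08651717 198.73105495]] [[324.71386881 188.22678669]]
```

View pics/close.png

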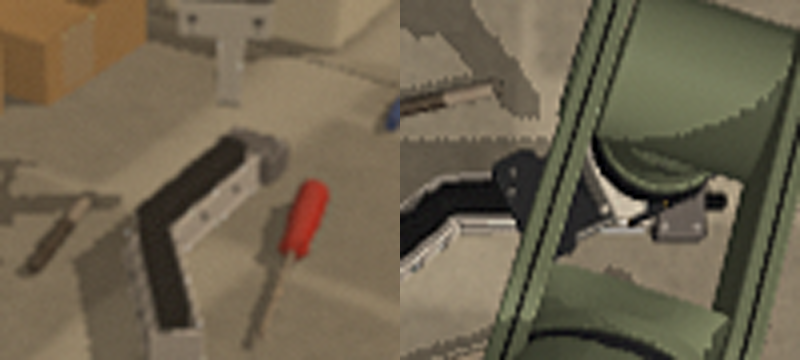

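The side crop shows the fingertip at pixel (292,191), but the reported TCP projects to (291,199). The tip therefore looks about 30 mm higher than reported, or the picture is stale. I'll take a new frame and measure it.

```bash
python3 - <<'E'
from geo import *
from bench import sense
im=np.ascontiguousarray(cams.grab_frame("side")[:,:,::-1]);cv2.imwrite("pics/side1.png",im)
c=cv2.resize(im[150:215,255:335],None,fx=9,fy=9,interpolation=cv2.INTER_NEAREST)
e=sense()['ee_pos']
for z,col in((0,(0,255,0)),(.03,(0,0,255))):
    q=(proj("side",[e+[0,0,z]])[0]-[255,150]+.5)*9-.5
    cv2.circle(c,tuple(q.round().astype(int)),5,col,1)
cv2.imwrite("pics/side1c.png",c);print(e)
E
```

```text
[ 0.58459397 -0.09710097  0.0530178 ]
```

View pics/side1c.png

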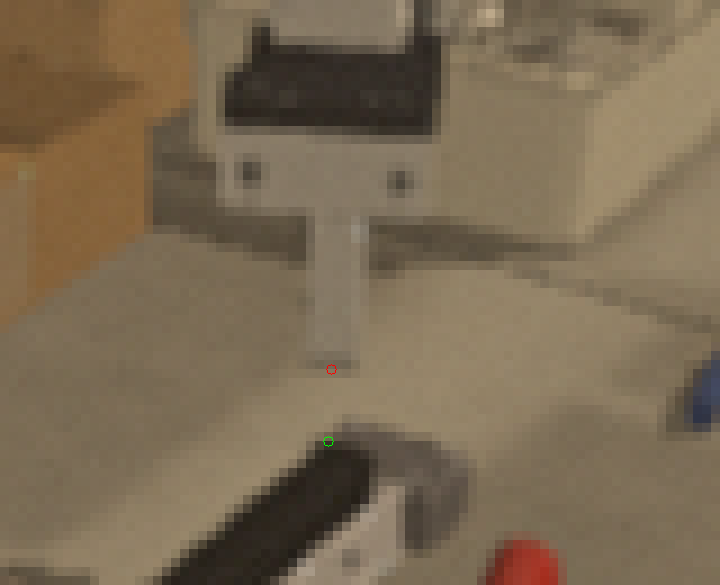

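The tip (row about 190.5) sits roughly 28 mm above the reported TCP, or it is displaced along the viewing ray. I'll use the top view to tell which, by overlaying the expected gripper body for both cases.

```bash
python3 - <<'E'
from geo import *
from bench import sense
im=np.ascontiguousarray(cams.grab_frame("top")[:,:,::-1])
c=cv2.resize(im[145:215,290:370],None,fx=8,fy=8,interpolation=cv2.INTER_NEAREST)
s=sense();e=s['ee_pos'];a=s['tcp_rot'][2];ex=np.array([np.cos(a),np.sin(a),0]);ey=np.array([np.sin(a),-np.cos(a),0])
v=np.array([.49,-.87,0])*.05
for off,col in((np.zeros(3),(0,255,0)),(np.array([0,0,.028]),(0,0,255)),(v,(255,255,0))):
  for h in(.097,):
    b=e+off+[0,0,h]
    P=[b+i*.0375*ex+j*.0885*ey for i,j in((1,1),(1,-1),(-1,-1),(-1,1))]
    q=(proj("top",P)-[290,145]+.5)*8-.5
    cv2.polylines(c,[q.round().astype(int)],True,col,1)
cv2.imwrite("pics/top1c.png",c)
cv2.imwrite("pics/top1.png",im)
E
```

```text
(no output)
```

View pics/top1c.png

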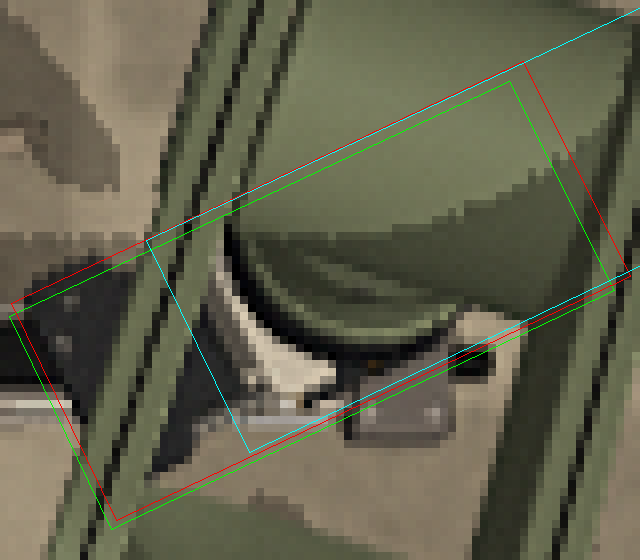

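The top view matches the reported horizontal position and rules out the shifted case (cyan), so the doubt is only in height. I'll descend in small steps and use force to find contact.

>>> arm_command([
  [0,0,0.08],
  [0,0,0.16],
  [0,0,0.24],
  [0,0,0.32],
  [0,0,0.32],
], yaw=[0,0,0,0,0])

```text
time: 3.42
ee_pos: [0.584, -0.097, 0.0445]
tcp_rot: [-3.141, 0.0, 0.447]
wrist_force: [0.5, 0.5, -0.1]
gripper_width: 0.005
gripper_force: 0.0
```

```bash
python3 - <<'E'
from geo import *
from bench import sense
s=sense();e=s['ee_pos'];a=s['tcp_rot'][2];ey=np.array([np.sin(a),-np.cos(a),0]);ex=np.array([np.cos(a),np.sin(a),0])
print(e,s['wrist_force'])
for h in(.097,.125):print(proj("side",[e+[0,0,h]-.0885*ey+i*.0375*ex for i in(-1,1)])-[0,0])
A=cv2.imread("pics/side1.png").astype(int)
B=cams.grab_frame("side")[:,:,::-1].astype(int)
for n,I in(("before",A),("now",B)):print(n,[tuple(I[r,291]) for r in range(186,206)])
E
```

```text
[ 0.58402756 -0.09699823  0.04453585] [ 0.54470955  0.51907645 -0.10573434]
[[302.26801857 187.85274169]
 [277.19784333 186.16631671]]
[[302.7370166  179.37677461]
 [277.34474497 177.71013853]]
before [(np.int64(103), np.int64(121), np.int64(135)), (np.int64(100), np.int64(120), np.int64(132)), (np.int64(102), np.int64(123), np.int64(135)), (np.int64(91), np.int64(109), np.int64(122)), (np.int64(86), np.int64(104), np.int64(115)), (np.int64(94), np.int64(119), np.int64(133)), (np.int64(103), np.int64(130), np.int64(147)), (np.int64(104), np.int64(131), np.int64(148)), (np.int64(103), np.int64(131), np.int64(147)), (np.int64(107), np.int64(135), np.int64(151)), (np.int64(108), np.int64(136), np.int64(152)), (np.int64(102), np.int64(128), np.int64(145)), (np.int64(80), np.int64(99), np.int64(114)), (np.int64(41), np.int64(48), np.int64(56)), (np.int64(28), np.int64(37), np.int64(40)), (np.int64(28), np.int64(37), np.int64(42)), (np.int64(31), np.int64(38), np.int64(46)), (np.int64(34), np.int64(40), np.int64(46)), (np.int64(33), np.int64(44), np.int64(49)), (np.int64(37), np.int64(42),
[... 235 characters left out ...]
19), np.int64(133)), (np.int64(98), np.int64(115), np.int64(126)), (np.int64(85), np.int64(102), np.int64(113)), (np.int64(94), np.int64(116), np.int64(128)), (np.int64(106), np.int64(133), np.int64(149)), (np.int64(107), np.int64(135), np.int64(154)), (np.int64(107), np.int64(135), np.int64(152)), (np.int64(105), np.int64(130), np.int64(145)), (np.int64(82), np.int64(100), np.int64(114)), (np.int64(41), np.int64(49), np.int64(57)), (np.int64(32), np.int64(38), np.int64(44)), (np.int64(32), np.int64(38), np.int64(46)), (np.int64(31), np.int64(38), np.int64(46)), (np.int64(33), np.int64(42), np.int64(49)), (np.int64(33), np.int64(40), np.int64(47)), (np.int64(33), np.int64(40), np.int64(47))]
```

There is no contact at a reported z of 0.0445, and the image agrees that a gap remains. I'll continue in steps of 5 mm, less than the bar's stroke.

>>> arm_command([
  [0,0,0.1],
  [0,0,0.2],
  [0,0,0.2],
], yaw=[0,0,0])

```text
time: 3.85
ee_pos: [0.584, -0.097, 0.0395]
tcp_rot: [-3.141, 0.001, 0.447]
wrist_force: [0.9, -0.2, 0.1]
gripper_width: 0.005
gripper_force: 0.0
```

```bash
python3 - <<'E'
from geo import *
from bench import sense
I=cams.grab_frame("side").astype(int);s=sense();print(s['ee_pos'],s['wrist_force'],s['moment'])
print([int(I[r,291].sum()) for r in range(188,206)])
E
```

```text
[ 0.58411415 -0.09702134  0.03963582] [-1.08777506 -0.49002815  0.1509438 ] [-0.01320363  0.00628341  0.00107008]
[356, 357, 355, 355, 348, 310, 319, 385, 394, 377, 286, 140, 108, 107, 123, 121, 112, 117]
```

>>> arm_command([
  [0,0,0.1],
  [0,0,0.2],
  [0,0,0.2],
], yaw=[0,0,0])

```text
time: 4.28
ee_pos: [0.5839, -0.097, 0.0345]
tcp_rot: [-3.141, 0.001, 0.447]
wrist_force: [-0.7, -0.6, 0.1]
gripper_width: 0.001
gripper_force: 0.0
```

>>> arm_command([
  [0,0,0.1],
  [0,0,0.2],
  [0,0,0.2],
], yaw=[0,0,0])

```text
time: 4.65
ee_pos: [0.584, -0.097, 0.0295]
tcp_rot: [-3.141, 0.0, 0.447]
wrist_force: [-0.1, -0.3, 0.1]
gripper_width: 0.006
gripper_force: 0.0
```

```bash
python3 - <<'E'
from geo import *
from bench import sense
I=cams.grab_frame("side").astype(int);s=sense();print(s['ee_pos'],s['wrist_force'],s['moment'])
for c in(288,290,291,292,294):print([int(I[r,c].sum()) for r in range(188,206)])
im=np.ascontiguousarray(cams.grab_frame("side")[:,:,::-1]);cv2.imwrite("pics/side2.png",im)
cv2.imwrite("pics/side2c.png",cv2.resize(im[160:225,255:335],None,fx=9,fy=9,interpolation=cv2.INTER_NEAREST))
E
```

```text
[ 0.58411634 -0.09704369  0.02963683] [ 0.18436726 -0.32113094  0.0140199 ] [0.03136448 0.05747375 0.05184058]
[328, 338, 343, 364, 370, 371, 366, 365, 350, 367, 387, 377, 344, 245, 122, 114, 115, 109]
[352, 352, 357, 357, 360, 357, 356, 334, 307, 340, 334, 202, 131, 106, 121, 117, 126, 122]
[360, 360, 355, 357, 349, 357, 359, 338, 316, 329, 293, 151, 100, 107, 118, 113, 127, 114]
[355, 353, 357, 352, 357, 354, 354, 349, 314, 291, 253, 150, 117, 120, 116, 127, 121, 105]
[366, 366, 367, 380, 396, 401, 407, 395, 360, 298, 248, 204, 109, 124, 119, 105, 101, 103]
```

>>> arm_command([
  [0,0,0.1],
  [0,0,0.2],
  [0,0,0.2],
], yaw=[0,0,0])

```text
time: 5.12
ee_pos: [0.584, -0.097, 0.0245]
tcp_rot: [-3.141, 0.001, 0.447]
wrist_force: [-0.2, 0.8, 0.3]
gripper_width: 0.007
gripper_force: 0.0
```

```bash
cat > look.py <<'E'
from geo import *
from bench import sense
I=cams.grab_frame("side").astype(int);s=sense();print(s['ee_pos'],s['wrist_force'],s['moment'])
for c in(286,288,290,292,294,296):print(c,[int(I[r,c].sum()) for r in range(190,208)])
cv2.imwrite("pics/last.png",I[:,:,::-1].astype(np.uint8))
E
python3 look.py
```

```text
[ 0.58411406 -0.09701783  0.02461202] [-0.59570052 -1.03118069 -0.27945225] [-0.01427077  0.00433362 -0.02324024]
286 [323, 334, 355, 363, 367, 373, 380, 383, 384, 388, 395, 384, 299, 168, 102, 119, 120, 127]
288 [350, 362, 380, 378, 367, 374, 368, 351, 362, 378, 346, 246, 116, 99, 108, 118, 124, 118]
290 [357, 355, 353, 352, 360, 361, 361, 321, 248, 195, 124, 115, 111, 116, 121, 128, 114, 114]
292 [354, 356, 353, 352, 353, 349, 361, 328, 247, 153, 112, 111, 112, 117, 125, 116, 110, 107]
294 [367, 376, 401, 400, 399, 400, 379, 335, 274, 196, 123, 113, 118, 109, 104, 101, 161, 302]
296 [382, 381, 388, 394, 396, 395, 370, 298, 248, 237, 210, 173, 183, 226, 259, 312, 411, 438]
```

>>> arm_command([
  [0,0,0.06],
  [0,0,0.12],
  [0,0,0.16],
  [0,0,0.16],
], yaw=[0,0,0,0])

```text
time: 5.68
ee_pos: [0.5842, -0.097, 0.0207]
tcp_rot: [-3.141, 0.0, 0.447]
wrist_force: [0.5, 0.3, -0.2]
gripper_width: 0.003
gripper_force: 0.0
```

```bash
python3 look.py; python3 -c "
import cv2;I=cv2.imread('pics/side0.png').astype(int)
for c in(286,288,290,292,294,296):print(c,[int(I[r,c].sum()) for r in range(190,208)])"
```

```text
[ 0.58426478 -0.09704451  0.02080609] [0.1833305  0.42639335 0.24371791] [ 0.00381553 -0.02677361 -0.0104593 ]
286 [326, 338, 354, 365, 368, 375, 383, 381, 382, 393, 395, 384, 298, 159, 108, 119, 120, 110]
288 [357, 367, 363, 374, 372, 375, 373, 368, 349, 351, 340, 248, 113, 113, 115, 117, 123, 123]
290 [357, 355, 357, 354, 357, 357, 360, 354, 319, 234, 134, 96, 103, 111, 115, 123, 118, 107]
292 [357, 353, 352, 353, 356, 357, 354, 364, 336, 228, 138, 121, 122, 125, 128, 116, 109, 112]
294 [380, 396, 402, 409, 390, 382, 387, 367, 318, 237, 125, 105, 117, 105, 109, 94, 160, 309]
296 [381, 387, 385, 388, 394, 394, 374, 293, 245, 244, 204, 172, 182, 234, 258, 309, 404, 448]
286 [318, 328, 322, 277, 235, 249, 259, 256, 259, 262, 259, 259, 199, 122, 84, 84, 103, 99]
288 [324, 340, 356, 323, 256, 245, 253, 257, 256, 251, 235, 177, 102, 84, 100, 97, 97, 102]
290 [355, 353, 369, 326, 254, 252, 265, 264, 223, 149, 107, 84, 95, 96, 98, 108, 100, 104]
292 [362, 368, 327, 257, 256, 263, 250, 223, 166, 118, 98, 103, 95, 101, 96, 101, 94, 102]
294 [369, 376, 328, 253, 258, 257, 259, 226, 170, 140, 103, 91, 103, 104, 86, 95, 151, 289]
296 [371, 370, 328, 258, 256, 264, 244, 224, 206, 220, 197, 164, 181, 217, 245, 296, 390, 423]
```

The finger now covers the far edge of the bar (row 198 turned bright), so the tip is above the bar. I'll go down in steps of 2.5 to 3 mm until force appears.

>>> arm_command([
  [0,0,0.06],
  [0,0,0.12],
  [0,0,0.12],
], yaw=[0,0,0])

```text
time: 6.1
ee_pos: [0.5841, -0.097, 0.0176]
tcp_rot: [-3.141, 0.0, 0.447]
wrist_force: [0.0, -0.1, 0.1]
gripper_width: 0.004
gripper_force: 0.0
```

>>> arm_command([
  [0,0,0.05],
  [0,0,0.1],
  [0,0,0.1],
], yaw=[0,0,0])

```text
time: 6.48
ee_pos: [0.5842, -0.097, 0.0152]
tcp_rot: [-3.141, 0.0, 0.447]
wrist_force: [-0.5, -0.1, -0.0]
gripper_width: 0.006
gripper_force: 0.0
```

>>> arm_command([
  [0,0,0.05],
  [0,0,0.1],
  [0,0,0.1],
], yaw=[0,0,0])

```text
time: 6.85
ee_pos: [0.5843, -0.0971, 0.0128]
tcp_rot: [3.142, -0.0, 0.447]
wrist_force: [-0.4, -0.3, -0.3]
gripper_width: 0.007
gripper_force: 0.0
```

```bash
python3 look.py
```

```text
[ 0.58428575 -0.09708004  0.01281823] [0.48314266 0.02707658 0.39434695] [-0.04611295 -0.05712232  0.00524124]
286 [329, 337, 359, 358, 364, 373, 381, 377, 375, 388, 394, 383, 298, 163, 99, 116, 112, 124]
288 [356, 360, 362, 372, 373, 367, 372, 393, 423, 407, 368, 268, 119, 97, 113, 127, 122, 124]
290 [355, 351, 359, 359, 354, 356, 355, 358, 362, 358, 333, 225, 110, 110, 122, 127, 124, 109]
292 [363, 352, 354, 355, 354, 350, 358, 356, 361, 366, 337, 250, 135, 107, 124, 112, 105, 112]
294 [391, 392, 399, 389, 377, 384, 388, 372, 370, 344, 286, 204, 128, 108, 105, 89, 157, 302]
296 [388, 391, 382, 388, 389, 404, 372, 295, 249, 235, 204, 163, 180, 221, 266, 316, 405, 438]
```

>>> arm_command([
  [0,0,0.05],
  [0,0,0.1],
  [0,0,0.1],
], yaw=[0,0,0])

```text
time: 7.28
ee_pos: [0.5844, -0.0971, 0.0105]
tcp_rot: [3.141, -0.0, 0.447]
wrist_force: [-0.6, -0.4, 2.6]
gripper_width: 0.003
gripper_force: 1.2
```

>>> arm_command([
  [0,0,0.05],
  [0,0,0.1],
  [0,0,0.1],
], yaw=[0,0,0])

```text
time: 7.65
ee_pos: [0.5844, -0.0971, 0.0079]
tcp_rot: [3.142, -0.0, 0.447]
wrist_force: [-1.0, -0.0, 3.0]
gripper_width: 0.006
gripper_force: 1.6
```

Contact came at a reported z of about 0.012, so the true tip is about 33 mm above the reported TCP. I'll press to about 6 mm and check the position of the fingertips on the bar.

>>> arm_command([
  [0,0,0.04],
  [0,0,0.08],
  [0,0,0.08],
  [0,0,0.08],
], yaw=[0,0,0,0])

```text
time: 8.15
ee_pos: [0.5844, -0.0971, 0.006]
tcp_rot: [3.141, -0.0, 0.447]
wrist_force: [-1.2, -0.2, 4.8]
gripper_width: 0.004
gripper_force: 2.0
```

```bash
python3 - <<'E'
from geo import *
from bench import sense
s=sense();print(s['ee_pos'],s['wrist_force'])
im=np.ascontiguousarray(cams.grab_frame("side")[:,:,::-1])
c=cv2.resize(im[175:235,255:335],None,fx=10,fy=10,interpolation=cv2.INTER_NEAREST)
p=np.load("pose.npy")
for l in(.115,.055,0):
  q=(proj("side",world(p,(d1*l)[None],.039))[0]-[255,175]+.5)*10-.5;cv2.circle(c,tuple(q.round().astype(int)),4,(0,255,0),1)
e=s['ee_pos'].copy();e[2]=.039
q=(proj("side",[e])[0]-[255,175]+.5)*10-.5;cv2.circle(c,tuple(q.round().astype(int)),4,(0,0,255),-1)
cv2.imwrite("pics/press.png",c)
E
```

```text
[ 0.58437736 -0.09708871  0.00595128] [-1.24788014 -0.16303795  4.83521286]
```

View pics/press.png

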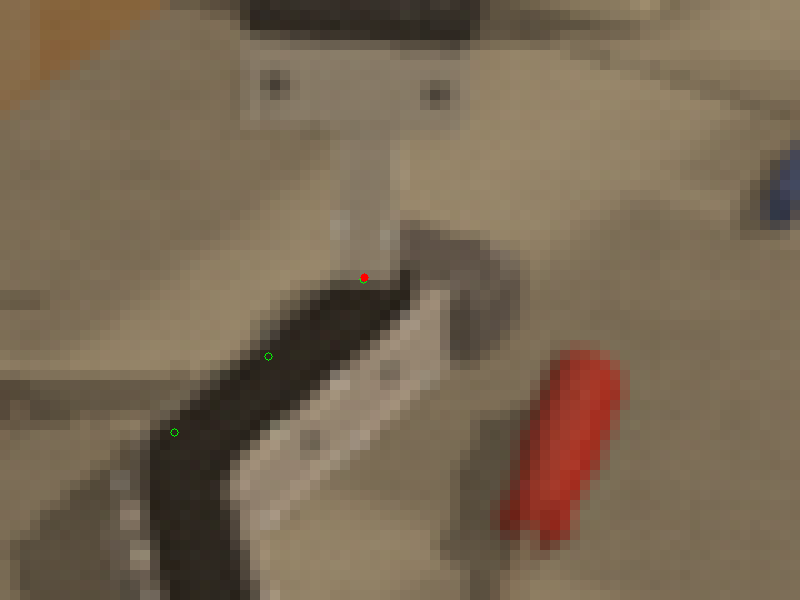

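The fingertips press near the start, but their left lower corner lies close to the bar's far edge, so they may be several mm off-centre in +x. I'll work out the offset between tip and bar from the side view.

```bash
python3 - <<'E'
from geo import *
from bench import sense
p=np.load("pose.npy");s=sense();e=s['ee_pos'].copy();e[2]=.039
a=s['tcp_rot'][2];ex=np.array([np.cos(a),np.sin(a),0]);ey=np.array([np.sin(a),-np.cos(a),0])
for dep in(.0125,.008):print("tip L,R",proj("side",[e-dep*ey+.008*ex,e-dep*ey-.008*ex]).round(1))
# side0 far edge (z=.045) along columns, first leg; compare to predicted
I=cv2.imread("pics/side0.png").astype(float).sum(2)
for l in(.12,.1,.08,.06,.04,.02):
    P=world(p,(d1*l-n1*.011)[None]);q=proj("side",P)[0]
    Px=proj("side",P+[[.001,0,0]])[0]-q;Pz=proj("side",P+[[0,0,.001]])[0]-q
    c=int(round(q[0]));r0=int(q[1])-6;col=I[r0:r0+14,c]
    g=np.diff(col);k=np.argmin(g);w=-np.minimum(g[max(k-1,0):k+2],0);obs=r0+.5+(np.arange(max(k-1,0),max(k-1,0)+len(w))*w).sum()/w.sum()
    # shift along edge slope to exact column
    print(l,q.round(2),"obs row at col",c,round(obs,2),"d/dx mm",Px.round(3),"d/dz",Pz.round(3))
# fingertip now
J=cams.grab_frame("side").astype(float).sum(2)
for r in range(196,207):print(r,J[r,284:300].astype(int))
E
```

```text
tip L,R [[288.2 204. ]
 [293.  204.3]]
tip L,R [[288.3 203.3]
 [293.1 203.7]]
0.12 [288.85 199.33] obs row at col 289 193.53 d/dx mm [-0.259 -0.082] d/dz [ 0.009 -0.263]
0.1 [285.73 201.8 ] obs row at col 286 202.37 d/dx mm [-0.261 -0.083] d/dz [ 0.008 -0.265]
0.08 [282.54 204.33] obs row at col 283 204.77 d/dx mm [-0.263 -0.085] d/dz [ 0.007 -0.267]
0.06 [279.27 206.91] obs row at col 279 207.74 d/dx mm [-0.264 -0.087] d/dz [ 0.006 -0.269]
0.04 [275.93 209.56] obs row at col 276 210.31 d/dx mm [-0.266 -0.089] d/dz [ 0.004 -0.271]
0.02 [272.5  212.27] obs row at col 272 213.78 d/dx mm [-0.268 -0.091] d/dz [ 0.003 -0.273]
196 [379 379 381 381 390 380 355 352 354 368 392 375 371 388 394 392]
197 [376 377 374 383 421 399 355 358 357 378 378 308 296 321 347 365]
198 [380 382 384 385 404 387 361 351 361 404 362 256 249 247 267 292]
199 [380 388 384 383 388 367 355 353 356 391 358 263 246 246 246 250]
200 [384 392 391 388 385 369 360 358 355 366 330 271 250 251 252 262]
201 [394 393 396 399 378 364 355 366 367 372 305 225 230 254 254 251]
202 [395 394 396 375 323 304 322 326 336 344 274 133 206 264 248 239]
203 [376 344 330 283 209 202 222 226 224 251 201 122 227 300 305 300]
204 [311 255 208 151 115 101 116 104 117 140 119 112 257 365 398 367]
205 [252 193 140 111 109 106 108 108 120 107  85 143 311 410 424 344]
206 [186 132 113 105 117 118 118 127 108  98 144 300 401 406 398 322]
```

Combining the edge offsets, the tip is about +3.5 mm in x from the bar's middle line. I'll correct that gently while keeping the bar pressed.

>>> arm_command([
  [-0.05,-0.05,0],
  [-0.11,-0.1,0],
  [-0.11,-0.1,0],
], yaw=[0,0,0])

```text
time: 8.62
ee_pos: [0.5819, -0.0964, 0.0065]
tcp_rot: [3.14, -0.002, 0.447]
wrist_force: [2.5, -0.6, 4.0]
gripper_width: 0.005
gripper_force: 1.9
```

>>> arm_command([
  [0.08,-0.17,0],
  [0.16,-0.34,0],
  [0.24,-0.51,0],
  [0.33,-0.69,0],
  [0.41,-0.86,0],
  [0.5,-1.04,0],
  [0.58,-1.21,0],
  [0.66,-1.38,0],
], yaw=[0,0,0,0,0,0,0,0])

```text
time: 9.62
ee_pos: [0.5807, -0.0574, 0.0059]
tcp_rot: [3.142, -0.0, 0.447]
wrist_force: [-0.5, -3.0, 4.8]
gripper_width: 0.009
gripper_force: 2.0
```

>>> arm_command([
  [0.08,-0.17,0],
  [0.16,-0.34,0],
  [0.24,-0.51,0],
  [0.33,-0.69,0],
  [0.41,-0.86,0],
  [0.5,-1.04,0],
  [0.58,-1.21,0],
  [0.66,-1.38,0],
], yaw=[0,0,0,0,0,0,0,0])

```text
time: 10.62
ee_pos: [0.5806, -0.0192, 0.0058]
tcp_rot: [-3.142, 0.0, 0.447]
wrist_force: [-0.5, -4.5, 3.5]
gripper_width: 0.002
gripper_force: 2.0
```

```bash
python3 - <<'E'
from geo import *
from bench import sense
s=sense();print(s['ee_pos'],s['wrist_force'],s['moment'])
# unit moved? side view: register channel/box patches vs earlier pressed frame
I=cams.grab_frame("side")[:,:,::-1]
A=cv2.imread("pics/side0.png")
def m(y0,y1,x0,x1):
    t=A[y0:y1,x0:x1];r=cv2.matchTemplate(I[y0-4:y1+4,x0-4:x1+4].copy(),t,cv2.TM_CCOEFF_NORMED);_,v,_,l=cv2.minMaxLoc(r);return v,(l[0]-4,l[1]-4)
print("box",m(196,214,298,310),"plain end",m(243,258,268,290),"driver",m(205,235,300,322))
e=s['ee_pos'].copy();e[2]=.039;print("pred",proj("side",[e]))
J=I.astype(int).sum(2)
for r in range(206,219):print(r,J[r,268:288])
E
```

```text
[ 0.58064298 -0.01921468  0.00583511] [-0.48436696 -4.53917297  3.47081436] [-0.65804273 -0.01057939 -0.01522622]
box (0.6597239375114441, (0, 1)) plain end (0.987083375453949, (0, 0)) driver (0.9706085324287415, (0, 0))
pred [[279.48546402 212.77721463]]
206 [357 363 359 360 357 367 378 370 377 360 346 352 348 357 371 346 224 129
 107 105]
207 [364 369 368 368 371 373 377 374 372 361 349 351 349 351 380 297 137  92
 115 113]
208 [363 371 368 376 373 371 378 375 380 358 353 343 348 349 377 292 118 108
 121 120]
209 [370 379 371 377 377 372 377 380 376 363 346 352 347 353 374 294 124 106
 117 119]
210 [372 374 379 367 372 375 385 381 374 366 346 349 356 357 371 285 123 107
 128 112]
211 [370 374 374 372 377 373 380 364 351 349 361 356 358 357 361 266 123 109
 117  96]
212 [367 371 372 368 378 377 364 320 289 307 330 339 337 356 333 239 111  97
  92 148]
213 [375 374 370 374 384 385 328 247 190 221 254 264 276 296 280 201 104  93
 149 289]
214 [373 373 375 383 365 322 241 141 108 126 145 146 168 179 165 127  87 153
 288 407]
215 [363 368 376 356 282 188 123  93  99 102 106 116 106 103  95 102 157 299
 405 411]
216 [359 352 336 262 168  99 100 104  97  96 102 112 102  83 133 219 298 394
 420 396]
217 [337 303 228 153 114 103 114 121 117 117 121 114  94 139 304 376 383 386
 369 379]
218 [311 256 147 107 108 118 112 112 124 123 105 104 140 299 434 428 388 316
 299 367]
```

The unit hasn't moved and the tip is centred on the bar. I'll carry on to the bend.

>>> arm_command([
  [0.08,-0.17,0],
  [0.16,-0.34,0],
  [0.24,-0.51,0],
  [0.33,-0.69,0],
  [0.41,-0.86,0],
  [0.5,-1.04,0],
  [0.58,-1.21,0],
  [0.66,-1.38,0],
], yaw=[0,0,0,0,0,0,0,0])

```text
time: 11.68
ee_pos: [0.5806, 0.019, 0.0059]
tcp_rot: [-3.142, 0.0, 0.447]
wrist_force: [0.6, -3.2, 3.8]
gripper_width: 0.002
gripper_force: 2.0
```

>>> arm_command([
  [-0.05,-0.18,0],
  [-0.1,-0.37,0],
  [-0.14,-0.56,0],
  [-0.19,-0.74,0],
  [-0.23,-0.93,0],
  [-0.28,-1.11,0],
  [-0.33,-1.3,0],
  [-0.38,-1.49,0],
], yaw=[0,0,0,0,0,0,0,0])

```text
time: 12.68
ee_pos: [0.5557, 0.0485, 0.0058]
tcp_rot: [-3.142, 0.0, 0.447]
wrist_force: [2.0, -2.8, 4.4]
gripper_width: 0.006
gripper_force: 2.0
```

```bash
python3 - <<'E'
from geo import *
from bench import sense
s=sense();print(s['ee_pos'],s['wrist_force'],s['moment'])
I=cams.grab_frame("side")[:,:,::-1];J=I.astype(int).sum(2)
e=s['ee_pos'].copy();e[2]=.039;print("pred",proj("side",[e]))
for r in range(220,236,2):print(r,J[r,262:290])
p=np.load("pose.npy");l=np.linspace(0,.115,24);w=world(p,l[:,None]*d2)[:,:2];d=w-e[:2];k=np.argmin((d**2).sum(1));print("along",l[k],d[k])
E
```

```text
[0.55571963 0.04845559 0.00582146] [ 1.9908331  -2.80164732  4.42986658] [-0.55443588 -0.37762412 -0.02653974]
pred [[274.6598872  224.89842094]]
220 [306 309 303 301 261 216 218 166 107 214 319 352 344 342 342 352 317 307
 391 409 381 378 372 335 339 395 413 386]
222 [311 281 233 213 276 265 213 167 103 221 320 345 341 341 341 356 387 393
 380 375 369 373 380 394 413 373 322 314]
224 [216 207 199 199 232 251 228 169  90 206 315 344 345 337 346 364 378 366
 353 376 377 397 411 377 341 334 331 337]
226 [211 219 213 218 237 319 339 220 102 103 144 166 180 180 192 217 246 336
 388 405 431 367 330 356 353 360 347 355]
228 [212 215 215 236 251 250 253 210 145  99  92  99  96  99 104 112 194 329
 382 368 363 355 358 365 365 367 368 358]
230 [224 218 216 227 244 233 287 299 201 107 102 111 110 104 108 100 143 210
 359 398 375 374 362 371 367 364 366 369]
232 [219 213 216 207 235 229 255 265 208 125 102 102 111 113 110 103 116 189
 299 359 363 366 368 369 367 368 367 367]
234 [224 219 220 223 226 212 214 297 291 179 100 102 107 103 107 107 108 139
 226 381 417 362 364 363 367 363 358 357]
along 0.04 [0.00314301 0.0010929 ]
```

On the second leg the tip sits about 2 mm to the inner side, so I'll trim that while sliding on to the finish.

>>> arm_command([
  [-0.03,-0.18,0],
  [-0.06,-0.37,0],
  [-0.1,-0.56,0],
  [-0.14,-0.74,0],
  [-0.18,-0.93,0],
  [-0.22,-1.11,0],
  [-0.27,-1.3,0],
  [-0.32,-1.49,0],
], yaw=[0,0,0,0,0,0,0,0])

```text
time: 13.72
ee_pos: [0.5325, 0.0786, 0.0058]
tcp_rot: [-3.142, -0.0, 0.447]
wrist_force: [2.0, -2.7, 4.0]
gripper_width: 0.001
gripper_force: 2.0
```

>>> arm_command([
  [-0.05,-0.18,0],
  [-0.1,-0.37,0],
  [-0.14,-0.56,0],
  [-0.19,-0.74,0],
  [-0.23,-0.93,0],
  [-0.28,-1.11,0],
  [-0.33,-1.3,0],
  [-0.38,-1.45,0],
], yaw=[0,0,0,0,0,0,0,0])

```text
time: 14.72
ee_pos: [0.5083, 0.1072, 0.0059]
tcp_rot: [3.142, -0.0, 0.447]
wrist_force: [2.9, -2.1, 4.9]
gripper_width: 0.002
gripper_force: 2.0
```

```bash
python3 - <<'E'
from geo import *
from bench import sense
s=sense();print(s['ee_pos'],s['wrist_force'],s['moment'])
I=cams.grab_frame("side")[:,:,::-1];J=I.astype(int).sum(2);A=cv2.imread("pics/side0.png").astype(int).sum(2)
e=s['ee_pos'].copy();e[2]=.039
p=np.load("pose.npy");print("pred tip",proj("side",[e]),"finish,end",proj("side",world(p,np.array([d2*.115,d2*.135]),.039)))
for r in range(230,260,2):print(r,J[r,266:290])
print("start ref");
for r in range(240,258,2):print(r,A[r,266:290])
E
```

```text
[0.50829492 0.10721537 0.00587051] [ 2.91883748 -2.09265576  4.92330331] [-0.44122641 -0.42281794 -0.02491286]
pred tip [[277.6635087  239.34915031]] finish,end [[276.90382419 239.05631674]
 [277.85542945 243.15445209]]
230 [237 238 360 368 197 101  85 114 292 363 334 332 334 339 347 358 358 361
 365 356 358 360 359 359]
232 [225 223 246 253 202 118  93 126 330 387 339 338 336 334 368 379 356 353
 353 356 360 361 357 351]
234 [219 209 215 289 284 170  88 113 308 374 336 336 333 332 372 406 380 354
 350 359 359 349 353 355]
236 [228 249 249 276 288 206 115 105 286 355 340 332 337 328 347 345 369 366
 348 356 355 359 357 350]
238 [250 258 251 243 283 278 166 106 279 356 342 341 338 337 348 309 348 381
 361 351 351 342 344 337]
240 [251 252 245 240 267 285 207 116 167 231 234 234 247 249 266 244 265 345
 368 349 329 325 315 308]
242 [260 253 252 237 230 268 244 151  92 101  85  98 107  95 104 119 197 339
 349 317 312 308 308 299]
244 [242 248 246 220 218 289 309 215 114 104 105 107 115  94 107 101 184 264
 339 342 294 287 294 281]
246 [253 250 249 259 245 266 298 250 136 100 104  90 109
[... 901 characters left out ...]
 216 290 311 232 133  97  87  96  89 101  97 100 186 273
 342 346 295 297 297 292]
246 [255 257 248 257 256 254 259 266 208 105  79 101 104 114  98 115 184 238
 347 370 299 291 299 287]
248 [265 261 252 263 252 227 301 344 300 274 271 279 339 363 345 370 387 382
 365 343 315 306 295 295]
250 [253 255 247 248 248 228 271 331 326 325 332 316 319 327 320 322 324 323
 321 327 328 307 306 310]
252 [257 254 252 249 268 251 287 326 324 325 321 326 326 322 328 323 317 318
 323 335 318 299 311 307]
254 [252 250 245 235 222 227 288 325 322 322 318 316 321 317 320 320 315 323
 330 366 349 308 299 308]
256 [240 230 228 216 215 243 273 276 291 288 300 332 339 314 297 283 266 260
 247 274 303 301 307 303]
```

The tip is centred across the bar, but its near edge is about 20 mm from the bar's end, so its centre is still a little short of the finish point. I'll move 6 mm further and hold.

>>> arm_command([
  [-0.03,-0.11,0],
  [-0.06,-0.23,0],
  [-0.06,-0.23,0],
  [-0.06,-0.23,0],
  [-0.06,-0.23,0],
  [-0.06,-0.23,0],
], yaw=[0,0,0,0,0,0])

```text
time: 15.52
ee_pos: [0.5042, 0.1118, 0.0057]
tcp_rot: [-3.141, 0.0, 0.447]
wrist_force: [0.1, -0.5, 4.3]
gripper_width: 0.006
gripper_force: 2.0
```

```bash
python3 - <<'E'
from bench import sense,cams,bot
import cv2
I=cams.grab_frame("side")[:,:,::-1];J=I.astype(int).sum(2)
for r in range(236,248):print(r,J[r,270:284])
A=cv2.imread("pics/side0.png")
def m(y0,y1,x0,x1):
    r=cv2.matchTemplate(I[y0-4:y1+4,x0-4:x1+4].copy(),A[y0:y1,x0:x1],cv2.TM_CCOEFF_NORMED);_,v,_,l=cv2.minMaxLoc(r);return round(v,3),(l[0]-4,l[1]-4)
print("plain end",m(247,258,268,290),"box",m(196,214,294,310),"driver",m(205,235,300,322))
s=sense();print(s['ee_pos'],s['wrist_force'])
E
```

```text
236 [282 208 110  93 161 287 339 333 333 332 337 370 387 363]
237 [264 217 127  96 171 294 340 336 326 333 336 363 393 376]
238 [286 258 147 104 206 312 341 331 340 332 339 362 395 380]
239 [293 302 183 109 238 337 351 342 342 336 340 354 374 372]
240 [283 293 203 109 207 311 340 331 331 335 339 351 335 346]
241 [271 275 223 125 140 234 272 267 277 297 302 291 269 335]
242 [226 266 235 154 104 122 147 143 155 176 178 174 204 326]
243 [192 281 281 189  94  87  96  98 104 101  98 116 192 312]
244 [217 287 305 220 107  95 103  96 102  96 104 103 177 265]
245 [247 274 282 211 119  96  97  95  96  99  99  94 168 240]
246 [250 250 259 213 125  94 101 101 101 110 100 115 183 233]
247 [257 233 284 281 190 151 171 178 240 267 259 281 317 326]
plain end (0.985, (0, 0)) box (0.812, (0, 1)) driver (0.971, (0, 0))
[0.50423044 0.11174711 0.0056978 ] [-0.51773483 -0.21096524  3.97590983]
```

The bar is held at about 4 N near the finish point. The plain end and the screwdriver haven't moved. I'm handing the job in.

```bash
python3 -c "
from bench import bot;print(bot.finish_job())"
```

```text
the job is handed in; nothing more can be done
None
```

I pressed the bar down by the terminal box, slid round the bend and finished holding it at about 4 N near the plain-end finish point (about 15.6 s); force checks along the way read 3.5–4.9 N, camera checks showed no sign the unit or screwdriver moved, and the job is handed in with no verdict returned.

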